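# Release the locked thermometer drawer through its pin hole

## Robot

A 7-joint arm with a two-finger parallel gripper is mounted at the origin on the work surface. World frame = base frame: x ahead of the robot, y to its left, z up, the work surface at z = 0. Lengths are in m, angles in rad, forces in N, time in s.
With the tool pointing down it reaches from about 0.4 to 0.925 m from the base axis. Payload 4.1 kg.
Tool frame: the origin (TCP) lies on the front face of the gripper's body, between the roots of the fingers; the fingertips stand 73 mm ahead of it and the grasp point (between the pads) lies 54 mm ahead of it; y points along the fingers, z is the direction in which the jaws open and shut, and the axes are right-handed (so a half turn about y gives the same grasp; the last joint's range is limited). The gripper opens to 85 mm and grips with 20 to 120 N. Pads are 22 mm wide; open, the fingers measure 114 mm over their backs; the gripper's body (76 mm by 85 mm) begins 54 mm behind the grasp point. The pads swing forward as they close: fully open they stand 13 mm farther back than shut.
Start: joints at [-1.339, 0.398, 0.045, 1.537, -0.019, 1.207, -0.051], TCP at [0.211, 0.615, 0.304] pointing down, gripper open.
Joint ranges: [-2.82, 2.82], [-0.49, 2.23], [-1.37, 1.46], [0, 2.46], [-1.36, 4.5], [0.23, 2], [-2.94, 2.94]. Speed limits (rad/s): [2.57, 2.57, 3.14, 3.14, 3.14, 3.14, 3.14].

## Interface

Orientations are given as a rotation vector (axis times angle).
In Python, from rig import arm gives the robot as it stands.
- The arm moves only by the tool arm_command, never from a script. Its argument "moves" is text: rows parted by semicolons, each of 7 numbers parted by spaces: the turn, a rotation vector about the world's x, y, z in degrees, then the shift along the world's x, y, z in mm, then the opening, from 0 (shut) to 1 (fully open). A call has exactly 5 rows; each row shifts and turns the pose as measured when the row begins; what a row does not reach is not made up. A row lasts 1/8 s, in which the tool goes at most 62.5 mm and 10.7 degrees, less where a joint would pass 70% of its speed; a pose out of reach is approached as far as the arm can. A call is refused whole if a number of a shift passes 62.5 or a number of a turn 10.7, either way. A call with a gripper value outside its range is refused whole. The fingers move at their own pace and stop on an object; "grip_force" is the grip in N (left out, the last holds). Time passes only in rows, so rows that do not move let the fingers close, or fill a call up. It gives the time, the measured TCP pose, the force and the opening at its end, in the units of the state.
- arm.state(): the state, without advancing time (a new reading comes with each control period).
- arm.capture(name): name is "scene" or "top" or "wrist"; returns a dict with "pixels" (480x640x3 uint8, red, green, blue), "fx", "fy", "cx", "cy" (pixels), "k1" (the pictures are not rectified: a ray, as slopes to the right and down, at radius r is drawn at 1 + k1 r^2 times it, then the intrinsics apply), "T" (4x4, takes a point from camera to world coordinates); the wrist camera has in their place "T_tool_cam" (4x4, takes a point from camera to tool coordinates, whose origin is the TCP and whose axes are the tool frame's). Camera axes: x right, y down, z forward; pixel columns grow to the right and rows downward; lengths in m; the calibration is good to about 2 mm. A picture is of the moment at which its call begins: read the wrist's pose just before it. There is no depth.
- arm.close_job(): hands the job in, once; it reports no verdict.
The state is a dict: "time": time; "q": joint angles; "dq": joint speeds; "joint_efforts": joint torques, N m; "tcp_pos": TCP position; "tool_rot": TCP orientation; "contact_force": force on the tool from outside, world axes, zero at the start; "wrist_torque": the same for the moment, N m; "gripper_width": finger opening in m.
Only numpy, scipy, OpenCV 4.12 (cv2) and the standard library are available. Lean on these libraries where they do the work, as an engineer would, in place of code of your own. Each camera call takes 0.05 s, during which the arm holds its last target.

## Task

Take the wooden dowel from its white holder block and push it down through the small hole in the top of the metal drawer box, so that it presses the hidden spring catch from behind; how deep the catch sits differs from box to box, so feel for it and press only as hard as it needs, never forcing it or digging into the box. Keep the catch pressed until the drawer has run right out by itself, then draw the dowel out and stand it back in its holder, leaving everything else on the table where it is.

Things in the scene. Friction and masses are not known exactly. Their poses are not given: they have to be found in the camera images.
- drawer_box: plain metal box fixed to the table, 240 mm (its x) by 180 (its y) by 120 high, top plate 8 mm thick. Origin: centre of its underside; x: the way the drawer runs out (away from the robot), z up. Its release hole is in the top, 80 mm to -x and 30 mm to +y of the middle. Over 25 N between dowel and box or catch does damage. A small carton stands on the top's other end, 70 mm or more from the hole.
- hole (a point): centre of the release hole at the box's top, 120 mm above the table: round, 13 mm across, chamfered 2 mm. Hidden below it is the catch, a flat sprung steel pad 30 mm across; unpressed, its top is 16 to 44 mm below this point (differs each time). Pressing it takes 3 N plus 1 N per mm; after about 7 mm (about 10 N) it frees the drawer; at 11 mm (14 N) it meets a hard stop.
- drawer (a joint): how far the drawer has run out, m: 0 shut, 0.09 fully out. An inner spring (about 6 N, damped) runs it out in 1 to 1.5 s while the catch is held down; it has no handle. If the catch is let go too early, a second tooth stops the drawer after some 30 mm; pressing the catch again frees it.
- drawer_front (a point): centre of the outer face of the drawer's front (168 mm wide, 100 mm high), on the box's far side
- dowel: wooden dowel, loose, 180 mm long in all, about 80 g: round shaft 10 mm across and 125 mm long with a slightly tapered foot, topped by a square wooden handle 22 x 22 mm and 55 mm high. Origin: the lower tip; z up the shaft towards the handle; x and y square to the handle's faces. Starts upright in the holder, shaft 73 mm bare between the holder's top and the handle
- dowel_grip (a point): centre of the dowel's square handle, 152.5 mm above the tip; axes as the dowel's
- dowel_tip (a point): lower tip of the dowel (centre of the foot)
- holder: white plastic block fixed to the table, 70 x 70 mm, 60 mm high, origin at the centre of its underside; a jar 75 mm high stands about 100 mm away beyond it
- holder_hole (a point): centre of the holder's hole at its top, 60 mm above the table: round, 13 mm across, chamfered 3 mm, 52 mm deep (the seated tip is 52 mm below this point)
- small_carton: small cardboard carton 60 x 90 x 40 mm on the drawer box; origin under its centre; to be left alone
- jar: glass jar, 56 mm across, 75 mm high; origin under its centre; to be left alone
- tape_roll: roll of clear tape, 76 mm across, 48 mm high; origin under its centre; to be left alone
- steel_bowl: steel bowl, 130 mm across, 55 mm high; origin under its centre; to be left alone
- spray_bottle: bottle 70 mm across, 190 mm high; origin under its centre; to be left alone
- steel_spoon: steel spoon lying flat; origin under its centre; to be left alone
Mind the look-alikes: they are no part of the job. What is shaped like the holder but green or purple is not meant.

How it is judged:
By the outcome, as a careful person would: the job done as asked, in the order asked, and still so for the second after the job is handed in, with the robot touching nothing.
It also fails if it takes over 72 s, if anything falls off the work surface, if the arm or the gripper's body presses on something with over 40 N, if the wrist force passes 120 N, or if a joint passes its speed limit or range.

## Working session

There is one attempt and no reset: what is moved stays moved. The work goes in short steps, Python scripts to look and compute and a tool call to move; the robot and the scene stay as the last step left them, time stands still between calls to the robot, and variables do not carry over. Pictures are saved under pics/ and viewed, and the job is handed in when it is done.

Besides the shell and the picture viewer there is one more tool, called as a command line: name --argument value ..., lists and objects as JSON in quotes. arm_command: Moves the arm, as the interface text tells. Its arguments: {"type":"object","properties":{"moves":{"type":"string"},"grip_force":{"type":"number"}},"required":["moves"]}

```bash
ls; mkdir -p pics
python3 - <<'E'
from rig import arm
import cv2,numpy as np,pickle
s=arm.state();print(s)
d={}
for n in ["scene","top","wrist"]:
    c=arm.capture(n);d[n]=c
    cv2.imwrite(f"pics/{n}0.png",c["pixels"][:,:,::-1])
    print(n,{k:v for k,v in c.items() if k!="pixels"})
pickle.dump((s,d),open("cap0.pkl","wb"))
E
```

```text
pics
{'time': 0.0, 'q': array([-1.33902017,  0.39920413,  0.04499699,  1.53787965, -0.01867704,
        1.20688774, -0.0506718 ]), 'dq': array([-5.45249890e-04, -3.49415583e-04, -3.86133396e-04, -7.24747708e-04,
       -6.44962160e-04,  3.43919688e-05,  4.13658937e-04]), 'joint_efforts': array([ 5.52443325e-04, -4.75129759e+01,  1.36511631e+00, -2.54212528e+01,
        1.16758584e-02,  9.71460046e-03,  1.54362837e-06]), 'tcp_pos': array([0.21090156, 0.6143163 , 0.3028549 ]), 'tool_rot': array([-1.55713593,  0.25964546, -0.2593611 ]), 'contact_force': array([-0.15068685,  0.40254613, -0.0308379 ]), 'wrist_torque': array([-0.00614377, -0.03671935, -0.02173042]), 'gripper_width': 0.0852061303948687}
scene {'fx': 566.3910251303475, 'fy': 566.3910251303475, 'cx': 320.96349748662175, 'cy': 239.59865423100237, 'k1': -0.08470928614645525, 'T': array([[-0.81452147,  0.42420881, -0.39572928,  1.08175006],
       [ 0.57996209,  0.57884702, -0.57321906,  0.71006655],
       [-0.01409786, -0.69640721, -0.71750836,  1.02842964],
       [ 0.        ,  0.        ,  0.        ,  1.        ]])}
top {'
[... 172 characters left out ...]
587621,  0.41881492],
       [-0.99987681,  0.00976072, -0.0122918 , -0.00236451],
       [ 0.01085076, -0.13599888, -0.99064957,  1.30379223],
       [ 0.        ,  0.        ,  0.        ,  1.        ]])}
wrist {'fx': 378.16576442197794, 'fy': 378.16576442197794, 'cx': 326.2388908626252, 'cy': 231.21436583381728, 'k1': -0.05356819393242042, 'T_tool_cam': array([[ 4.24778740e-04,  9.63954481e-01,  2.66066868e-01,
        -6.79597573e-02],
       [ 5.28478531e-04, -2.66067071e-01,  9.63954374e-01,
        -6.98216590e-02],
       [ 9.99999770e-01, -2.68856696e-04, -6.22448883e-04,
         4.10361749e-04],
       [ 0.00000000e+00,  0.00000000e+00,  0.00000000e+00,
         1.00000000e+00]])}
```

View pics/scene0.png

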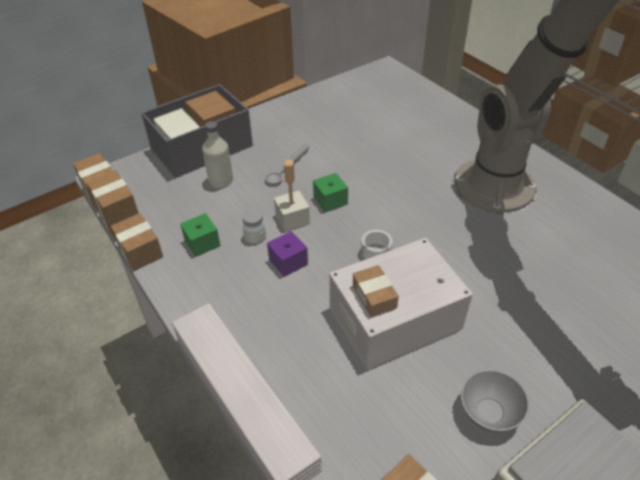

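View pics/top0.png

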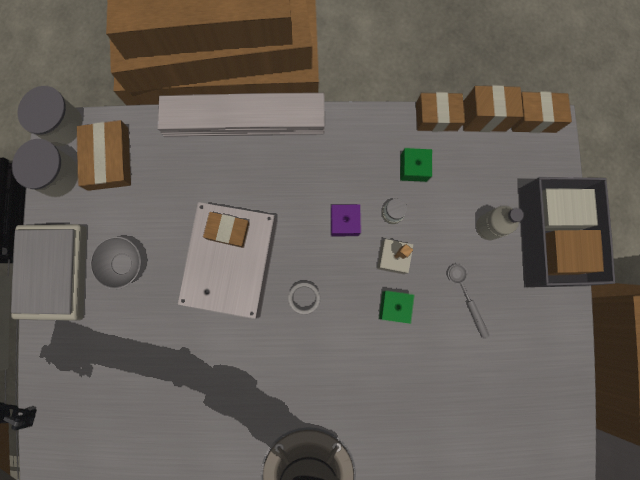

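View pics/wrist0.png

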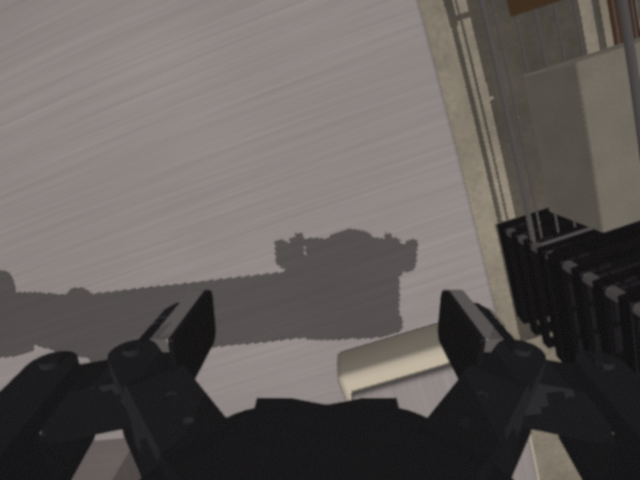

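The scene view shows the box, with the carton on its far end and the hole at about (440,281), and the white holder with the dowel at (291,208). In the top view the box is at (227,260), its hole at (207,292), and the white holder with dowel at (397,256).

Look-alikes in the top view:
- Holders: green at (417,165), green at (398,307), purple at (346,219). The white one at (397,256) carries the dowel, so I choose that.
- Hole: corner screws at (201,207), (269,214), (252,313) and (183,300). The larger inner dot at (207,292) is the hole.

Next is a close crop to check both choices.

```bash
cat > h.py <<'E'
import numpy as np,cv2
from scipy.spatial.transform import Rotation as R
def ray(c,px,T=None):
    T=c["T"] if T is None else T
    u=np.array([(px[0]-c["cx"])/c["fx"],(px[1]-c["cy"])/c["fy"]])
    s=u.copy()
    for _ in range(20): s=u/(1+c["k1"]*(s@s))
    d=T[:3,:3]@np.array([s[0],s[1],1.]); return T[:3,3],d/np.linalg.norm(d)
def onz(c,px,z,T=None):
    o,d=ray(c,px,T); return o+d*(z-o[2])/d[2]
def tri(rs):
    A=np.zeros((3,3));b=np.zeros(3)
    for o,d in rs:
        P=np.eye(3)-np.outer(d,d);A+=P;b+=P@o
    p=np.linalg.solve(A,b);return p,[np.linalg.norm((np.eye(3)-np.outer(d,d))@(p-o)) for o,d in rs]
def proj(c,p,T=None):
    T=c["T"] if T is None else T
    q=T[:3,:3].T@(np.asarray(p)-T[:3,3]);s=q[:2]/q[2];s=s*(1+c["k1"]*(s@s))
    return np.array([c["fx"]*s[0]+c["cx"],c["fy"]*s[1]+c["cy"]])
def wT(c,st):
    T=np.eye(4);T[:3,:3]=R.from_rotvec(st["tool_rot"]).as_matrix();T[:3,3]=st["tcp_pos"];return T@c["T_tool_cam"]
E
python3 - <<'E'
import pickle,cv2,numpy as np
from h import *
s,d=pickle.load(open("cap0.pkl","rb"))
print(R.from_rotvec(s["tool_rot"]).as_matrix().round(3))
a=d["top"]["pixels"][:,:,::-1];b=d["scene"]["pixels"][:,:,::-1]
c1=cv2.resize(a[190:330,170:290],None,fx=3,fy=3);c2=cv2.resize(a[230:285,370:425],(300,300),interpolation=2);
c3=cv2.resize(b[150:240,265:320],(240,393),interpolation=2)
o=np.zeros((420,360+300+100+40,3),np.uint8);o[:420,:360]=c1;o[:300,360:660]=c2
cv2.imwrite("pics/crop1.png",o);cv2.imwrite("pics/crop2.png",c3)
E
```

```text
[[ 0.946 -0.     0.325]
 [-0.325 -0.002  0.946]
 [ 0.    -1.    -0.002]]
```

View pics/crop1.png

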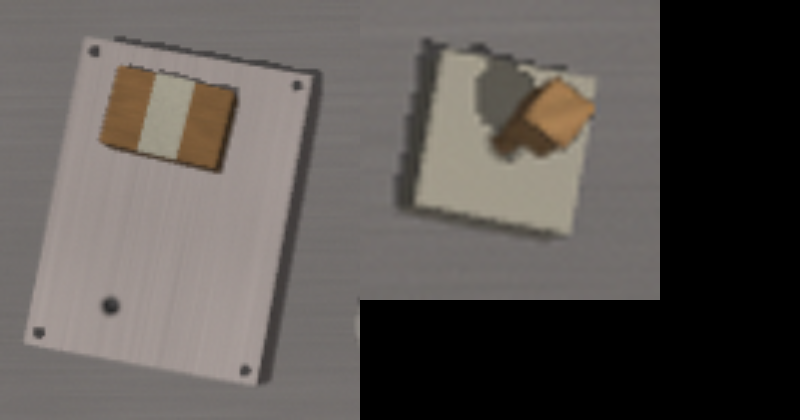

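View pics/crop2.png

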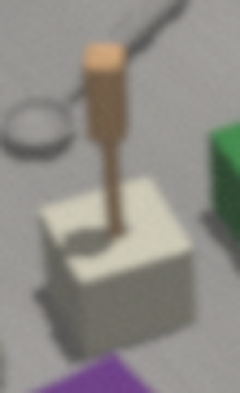

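The crop confirms both: the dowel stands in the white block, and the box hole is the large dark dot, with the corner dots being smaller screws. Now to measure.

Run:
```python
import pickle,cv2,numpy as np
from h import *
s,d=pickle.load(open("cap0.pkl","rb"))
t=d["top"];sc=d["scene"]
def quad(c,x0,y0,x1,y1,f):
    im=c["pixels"][y0:y1,x0:x1].astype(int);m=f(im).astype(np.uint8)
    cs,_=cv2.findContours(m,cv2.RETR_EXTERNAL,cv2.CHAIN_APPROX_NONE);k=max(cs,key=cv2.contourArea)
    r=cv2.minAreaRect(k);return k[:,0]+[x0,y0],cv2.boxPoints(r)+[x0,y0],cv2.contourArea(k)
def dark(c,x0,y0,x1,y1):
    g=cv2.cvtColor(c["pixels"],cv2.COLOR_RGB2GRAY)[y0:y1,x0:x1].astype(float)
    w=np.clip(np.median(g)-g-15,0,None);yy,xx=np.mgrid[y0:y1,x0:x1];return np.array([(w*xx).sum()/w.sum(),(w*yy).sum()/w.sum()]),w.max()
a=dark(t,200,285,214,299);b=dark(sc,433,275,448,288);print(a,b)
print("hole top",onz(t,a[0],.12),"scene",onz(sc,b[0],.12),tri([ray(t,a[0]),ray(sc,b[0])]))
# screws
for p in [(201,207),(269,214),(252,313),(183,300)]:
    q=dark(t,p[0]-4,p[1]-4,p[0]+5,p[1]+5)[0];print("screw",q,onz(t,q,.12))
# handle top: orange
hsv=lambda im:cv2.cvtColor(im.astype(np.uint8),cv2.COLOR_RGB2HSV)
for n,c,bx in (("top",t,(385,232,420,275)),("scene",sc,(275,150,310,235))):
    x0,y0,x1,y1=bx;H=hsv(c["pixels"][y0:y1,x0:x1]);
    m=((H[...,1]>90)&(H[...,0]<25)&(H[...,2]>(150 if n=="scene" else 130))).astype(np.uint8)
    k=max(cv2.findContours(m,0,1)[0],key=cv2.contourArea);M=cv2.moments(k)
    cen=np.array([M["m10"]/M["m00"]+x0,M["m01"]/M["m00"]+y0]);r=cv2.minAreaRect(k)
    print(n,"handle top",cen,onz(c,cen,.188),M["m00"],r)
    if n=="top":
        for p in cv2.boxPoints(r)+[x0,y0]: print(onz(c,p,.188))
    # print V
    print(H[...,2][::2,::2] if n=="top" else "")
# holder top quad
x0,y0,x1,y1=372,232,420,282
im=t["pixels"][y0:y1,x0:x1];H=hsv(im);m=((H[...,2]>140)&(H[...,1]<60)&(H[...,1]>18)).astype(np.uint8)
k=max(cv2.findContours(m,0,1)[0],key=cv2.contourArea);r=cv2.minAreaRect(k);bp=cv2.boxPoints(r)+[x0,y0]
P=np.array([onz(t,p,.06) for p in bp]);print("holder",P,P.mean(0),[np.linalg.norm(P[i]-P[i-1]) for i in range(4)])
```

```text
(array([206.32780488, 291.64682927]), np.float64(97.0)) (array([439.94249649, 280.51472651]), np.float64(73.0))
hole top [0.44772064 0.22707619 0.12      ] scene [0.449291   0.22830595 0.12      ] (array([0.44785319, 0.22736154, 0.11807256]), [np.float64(0.00012195942855234376), np.float64(0.0001219594285524279)])
screw [200.94634873 206.585693  ] [0.64439394 0.24260465 0.12      ]
screw [269.0247619  214.16761905] [0.62477165 0.08399016 0.12      ]
screw [252.86075949 313.80331061] [0.39718018 0.12083383 0.12      ]
screw [182.52681764 300.40882002] [0.42800337 0.28170025 0.12      ]
top handle top [406.37857143 250.11904762] [ 0.53118433 -0.21826431  0.188     ] 70.0 ((21.30000114440918, 18.10000228881836), (9.0, 9.0), 36.869895935058594)
[ 0.52943355 -0.2042246   0.188     ]
[ 0.54499909 -0.21658957  0.188     ]
[ 0.53302397 -0.23199895  0.188     ]
[ 0.51749437 -0.21960179  0.188     ]
[[117 118 120 119 118 120 118 119 118 118 117 118 118 116 116 116 117 117]
 [119 118 119 120 120 119 119 121 122 121 118 121 120 121 118 119 118 118]
 [118 118 119 118 119 117 118 118 118 117 117 1
[... 1209 characters left out ...]
3 113 112 112 113]
 [ 90  86  85  81  95 127 145 151 155 159 160 160 114 115 114 113 113 116]
 [113 113 112 107 102  97  88  84  81  96 111 147 113 112 113 113 113 114]
 [117 116 117 115 116 116 115 114 115 104 115 114 115 114 115 114 113 114]]
scene handle top [288.44025157 163.03144654] [ 0.53307245 -0.21489018  0.188     ] 26.5 ((13.5, 13.0), (4.0, 7.0), 90.0)

holder [[ 0.50521328 -0.17698193  0.06      ]
 [ 0.57207827 -0.19229987  0.06      ]
 [ 0.55754368 -0.26096319  0.06      ]
 [ 0.49066296 -0.24512298  0.06      ]] [ 0.53137455 -0.21884199  0.06      ] [np.float64(0.06967720938129861), np.float64(0.0685971304945532), np.float64(0.07018479219002227), np.float64(0.06873094598058942)]
```

arm_command --moves "0 0 -10 29 -48 0 1;0 0 -10 29 -48 0 1;0 0 -10 29 -48 0 1;0 0 -10 29 -48 0 1;0 0 -5 29 -48 0 1" --grip_force 60

```text
time: 0.78
tcp_pos: [0.3545, 0.3708, 0.3008]
tool_rot: [-1.387, 0.882, -0.877]
contact_force: [0.5, -0.4, 0.5]
gripper_width: 0.0856
```

arm_command --moves "0 0 0 30 -47 0 1;0 0 0 30 -47 0 1;0 0 0 30 -47 0 1;0 0 0 0 0 0 1;0 0 0 0 0 0 1"

```text
time: 1.4
tcp_pos: [0.4481, 0.2197, 0.3007]
tool_rot: [-1.383, 0.889, -0.885]
contact_force: [-0.1, -0.4, -0.2]
gripper_width: 0.0859
```

```bash
cat > snap.py <<'E'
import sys,pickle,cv2
from rig import arm
from h import *
n=sys.argv[1]
s=arm.state();c=arm.capture("wrist");pickle.dump((s,c),open(n+".pkl","wb"))
cv2.imwrite(f"pics/{n}.png",c["pixels"][:,:,::-1])
M=R.from_rotvec(s["tool_rot"]).as_matrix()
print(s["time"],s["tcp_pos"].round(4),s["q"].round(2),"y",M[:,1].round(3),"zaz",np.degrees(np.arctan2(M[1,2],M[0,2])).round(2),s["contact_force"].round(2),s["gripper_width"])
E
python3 snap.py w1
python3 - <<'E'
import pickle
from h import *
s,c=pickle.load(open("w1.pkl","rb"));T=wT(c,s);print(proj(c,[.4485,.2275,.12],T))
E
```

```text
1.4 [0.4481 0.2197 0.3007] [-0.92  0.14  0.42  1.9  -0.07  1.12 -0.04] y [-0.003  0.    -1.   ] zaz 24.63 [-0.06 -0.39 -0.19] 0.08590908974334203
[332.54511448 220.20968651]
```

View pics/w1.png

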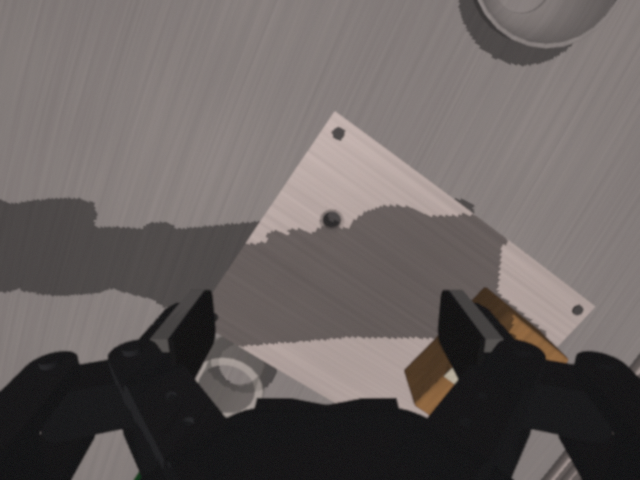

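The hole shows at (332,219), against a prediction of (332.5,220) from the top/scene estimate, so they agree. I'll refine it, then go to the dowel.

Run:
```python
import pickle
from h import *
s,c=pickle.load(open("w1.pkl","rb"));T=wT(c,s)
g=cv2.cvtColor(c["pixels"],cv2.COLOR_RGB2GRAY)[203:234,316:348].astype(float)
m=((g<100)).astype(np.uint8)
for th in (70,85,100,):
    k=max(cv2.findContours((g<th).astype(np.uint8),0,1)[0],key=cv2.contourArea);(x,y),r=cv2.minEnclosingCircle(k);print(th,x+316,y+203,r,onz(c,(x+316,y+203),.12,T))
```

```text
70 330.5 220.5 7.905794143676758 [0.44731812 0.2267333  0.12      ]
85 330.73999977111816 220.73999977111816 8.853076934814453 [0.44753751 0.22664862 0.12      ]
100 331.5 227.9285717010498 16.30866813659668 [0.45013812 0.22226005 0.12      ]
```

arm_command --moves "0 0 -10 10 -55 0 1;0 0 -10 10 -55 0 1;0 0 -10 10 -55 0 1;0 0 -10 10 -55 0 1;0 0 -10 10 -55 0 1"

```text
time: 2.08
tcp_pos: [0.4974, -0.049, 0.3006]
tool_rot: [-0.963, 1.529, -1.523]
contact_force: [-0.1, 0.3, -0.0]
gripper_width: 0.0856
```

arm_command --moves "0 0 -10 12 -57 0 1;0 0 -3 11 -57 0 1;0 0 0 11 -55 0 1;0 0 0 0 0 0 1;0 0 0 0 0 0 1"

```text
time: 2.7
tcp_pos: [0.5344, -0.2185, 0.2995]
tool_rot: [-0.812, 1.685, -1.678]
contact_force: [-0.4, 1.0, -0.3]
gripper_width: 0.0854
```

```bash
python3 snap.py w2
```

```text
2.7 [ 0.5344 -0.2185  0.2995] [-0.31  0.36  0.8   1.74 -0.29  1.17 -0.09] y [ 0.001  0.005 -1.   ] zaz -38.29 [-0.42  1.02 -0.28] 0.08539049302939805
```

View pics/w2.png

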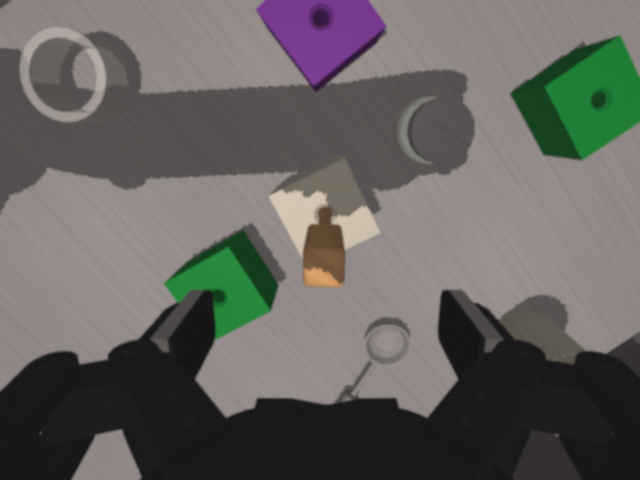

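The wrist view shows the handle aligned with the jaws: top face spans about columns 303–345 and rows 250–287. The shaft enters the white holder at about (324,212).

Run:
```python
import pickle
from h import *
s,c=pickle.load(open("w2.pkl","rb"));T=wT(c,s)
for n,p,z in [("tl",(303,250),.188),("tr",(345.5,250),.188),("br",(342,287),.188),("bl",(304,286),.188),("mid",(324,268),.188),("shaft in",(324.5,213),.06)]:
    w=onz(c,p,z,T); print(n,w.round(4))
for p in [(.5314,-.2188,.188),(.5314,-.2188,.133),(.5314,-.2188,.06)]: print(proj(c,p,T))
cv2.imwrite("pics/w2c.png",cv2.resize(c["pixels"][140:300,250:400,::-1],None,fx=3.5,fy=3.5,interpolation=2))
```

```text
tl [ 0.5295 -0.2043  0.188 ]
tr [ 0.5464 -0.2176  0.188 ]
br [ 0.5327 -0.2325  0.188 ]
bl [ 0.5175 -0.2199  0.188 ]
mid [ 0.5319 -0.2185  0.188 ]
shaft in [ 0.5316 -0.2178  0.06  ]
[323.66853881 268.95176426]
[324.43937719 238.62610119]
[325.06516224 214.03910485]
```

View pics/w2c.png

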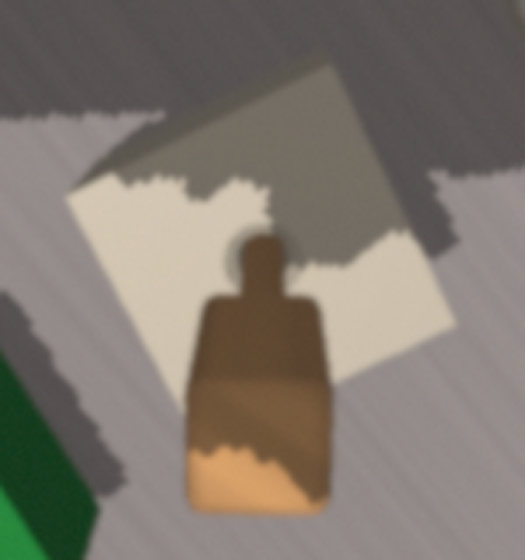

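arm_command --moves "0 0 0 -2.5 0 -42 1;0 0 0 0 0 -40 1;0 0 0 0 0 -3 0;0 0 0 0 0 0 0;0 0 0 0 0 0 0" --grip_force 60

```text
time: 3.38
tcp_pos: [0.5357, -0.2098, 0.216]
tool_rot: [-0.814, 1.672, -1.666]
contact_force: [-0.4, -0.4, 1.2]
gripper_width: 0.0321
```

arm_command --moves "0 0 0 0 0 0 0;0 0 0 0 0 0 0;0 0 0 0 0 0 0;0 0 0 0 0 0 0;0 0 0 0 0 0 0"

```text
time: 4.0
tcp_pos: [0.5366, -0.2103, 0.2184]
tool_rot: [-0.811, 1.669, -1.667]
contact_force: [0.3, -0.8, -0.4]
gripper_width: 0.0211
```

```bash
python3 snap.py w3
```

```text
4.0 [ 0.5366 -0.2103  0.2184] [-0.27  0.44  0.75  1.83 -0.37  1.   -0.03] y [ 0.012  0.007 -1.   ] zaz -37.43 [ 0.28 -0.76 -0.4 ] 0.021071471115362547
```

View pics/w3.png

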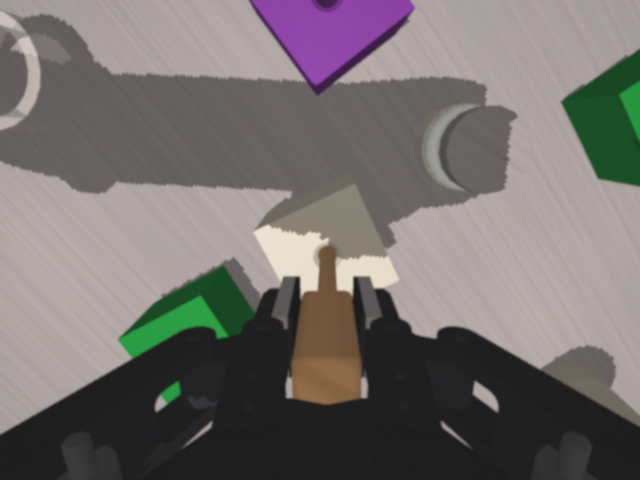

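The grip closed on the handle (21 mm), but the arm drifted about 9 mm along the pad width. I'll open, recentre and grip again.

arm_command --moves "0 0 0 0 0 0 0.6;0 0 0 0 0 0 0.6;0 0 0 0 0 0 0.6;0 0 0 -2.5 -4 -2 0.6;0 0 0 -2 -3 0 0.6"

```text
time: 4.68
tcp_pos: [0.5321, -0.2178, 0.2165]
tool_rot: [-0.811, 1.668, -1.667]
contact_force: [-0.2, -0.8, 0.1]
gripper_width: 0.0509
```

```bash
python3 snap.py w4
```

```text
4.675 [ 0.5321 -0.2178  0.2165] [-0.26  0.44  0.75  1.84 -0.37  1.   -0.01] y [ 0.012  0.007 -1.   ] zaz -37.4 [-0.2  -0.79  0.13] 0.05093215962922193
```

arm_command --moves "-0.4 0.7 -1 0 -0.5 -1 0.6;0 0 0 0 0 0 0;0 0 0 0 0 0 0;0 0 0 0 0 0 0;0 0 0 0 0 0 0"

```text
time: 5.35
tcp_pos: [0.5319, -0.219, 0.2157]
tool_rot: [-0.813, 1.684, -1.686]
contact_force: [-0.6, -0.4, 0.3]
gripper_width: 0.0211
```

arm_command --moves "0 0 0 0 0 0 0;0 0 0 0 0 0 0;0 0 0 0 0 0 0;0 0 0 0 0 0 0;0 0 0 0 0 4 0"

```text
time: 5.98
tcp_pos: [0.5316, -0.2188, 0.2195]
tool_rot: [-0.814, 1.685, -1.685]
contact_force: [-0.6, 0.3, -1.0]
gripper_width: 0.0212
```

```bash
python3 snap.py w5
```

```text
5.975 [ 0.5316 -0.2188  0.2195] [-0.27  0.44  0.76  1.83 -0.36  1.01 -0.04] y [-0.001 -0.001 -1.   ] zaz -38.51 [-0.57  0.29 -1.01] 0.021162209864987715
```

View pics/w5.png

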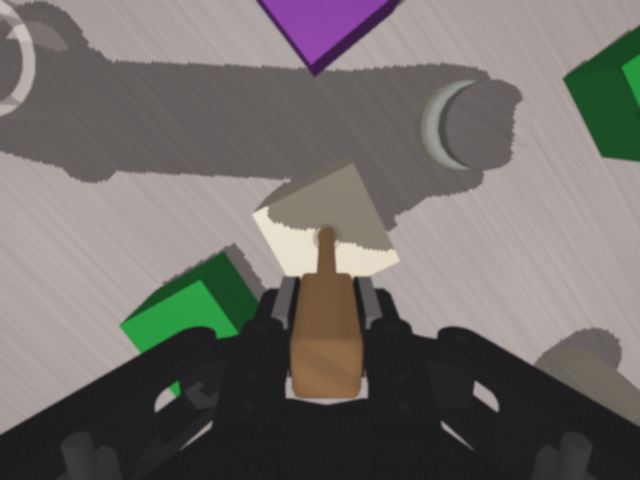

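Centred now, with the tool vertical. Lifting straight out in small rows.

arm_command --moves "0 0 0 0 0 8 0;0 0 0 0 0 10 0;0 0 0 0 0 10 0;0 0 0 0 0 10 0;0 0 0 0 0 10 0"

```text
time: 6.65
tcp_pos: [0.532, -0.219, 0.2717]
tool_rot: [-0.812, 1.684, -1.686]
contact_force: [-0.5, 0.0, -1.0]
gripper_width: 0.0214
```

arm_command --moves "0 0 0 0 0 40 0;0 0 0 0 0 40 0;0 0 0 0 0 22 0;0 0 0 0 0 0 0;0 0 0 0 0 0 0"

```text
time: 7.28
tcp_pos: [0.5311, -0.219, 0.3782]
tool_rot: [-0.811, 1.684, -1.686]
contact_force: [-0.1, 1.0, -0.7]
gripper_width: 0.0215
```

```bash
python3 snap.py w6
```

```text
7.275 [ 0.5311 -0.219   0.3782] [-0.35  0.29  0.84  1.63 -0.22  1.31 -0.15] y [ 0.001 -0.001 -1.   ] zaz -38.56 [-0.11  1.04 -0.68] 0.021480120725955974
```

View pics/w6.png

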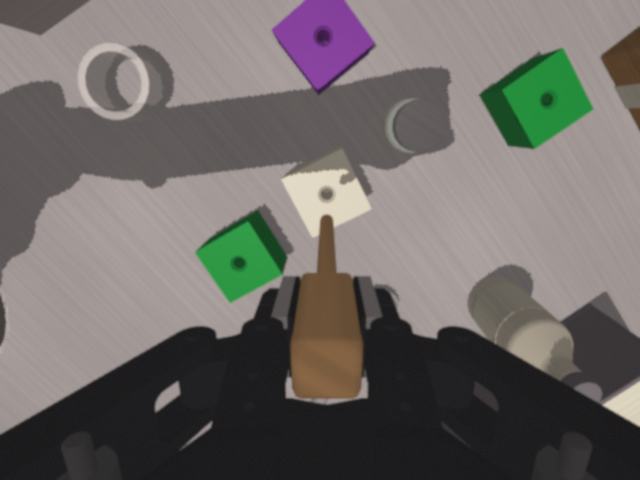

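The wrist view shows the dowel held, its tip at about (326,217), and the empty holder hole at (326,194).

Run:
```python
import pickle
from h import *
s,c=pickle.load(open("w6.pkl","rb"));T=wT(c,s);E=c["T_tool_cam"]
print("holder hole",onz(c,(326.3,194),.06,T))
for x in (-.004,-.002,0,.002,.004): print(x,proj(c,[x,.2077,0],E),proj(c,[x,.2077-.125,0],E))
cv2.imwrite("pics/w6c.png",cv2.resize(c["pixels"][180:310,270:390,::-1],None,fx=4.5,fy=4.5,interpolation=2))
```

```text
holder hole [ 0.53082418 -0.21875014  0.06      ]
-0.004 [327.21304389 214.17532662] [327.70614035 278.80058526]
-0.002 [327.21237306 216.76331248] [327.70308737 283.06118451]
0 [327.21169986 219.3418051 ] [327.70003529 287.29203145]
0.002 [327.21102432 221.91081824] [327.69698438 291.49326485]
0.004 [327.2103465  224.47036616] [327.69393492 295.66502582]
```

View pics/w6c.png

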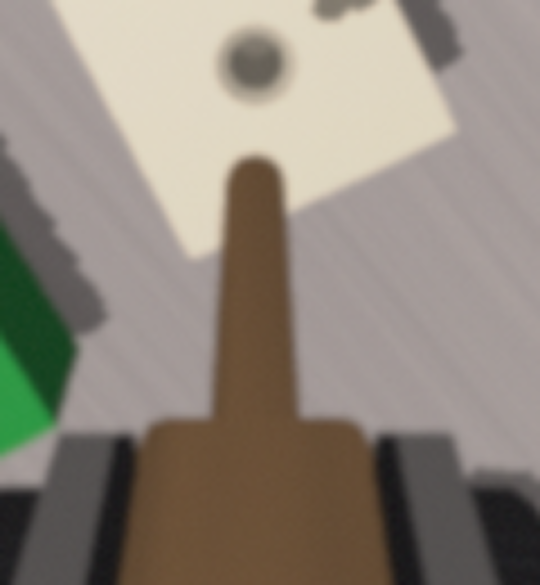

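The dowel tip sits within 0.6 mm of straight below the TCP. Moving to above the box hole.

arm_command --moves "0 0 0 -12 55 0 0;0 0 0 -12 55 0 0;0 0 0 -12 55 0 0;0 0 0 -10 55 0 0;0 0 0 -10 55 0 0"

```text
time: 7.95
tcp_pos: [0.4695, 0.058, 0.3724]
tool_rot: [-0.813, 1.695, -1.699]
contact_force: [0.8, -0.5, -1.2]
gripper_width: 0.0214
```

arm_command --moves "0 0 0 -8 55 2 0;0 0 0 -7 55 2 0;0 0 0 -5 45 1 0;0 0 0 0 7 0 0;0 0 0 0 0 0 0"

```text
time: 8.57
tcp_pos: [0.4438, 0.2288, 0.3717]
tool_rot: [-0.83, 1.69, -1.697]
contact_force: [0.1, -1.2, -0.4]
gripper_width: 0.0213
```

```bash
python3 snap.py w7
```

```text
8.575 [0.4438 0.2288 0.3717] [-1.05  0.09  0.53  1.79 -0.05  1.29 -1.19] y [-0.016 -0.012 -1.   ] zaz -38.78 [ 0.1  -1.18 -0.42] 0.021259357680349127
```

View pics/w7.png

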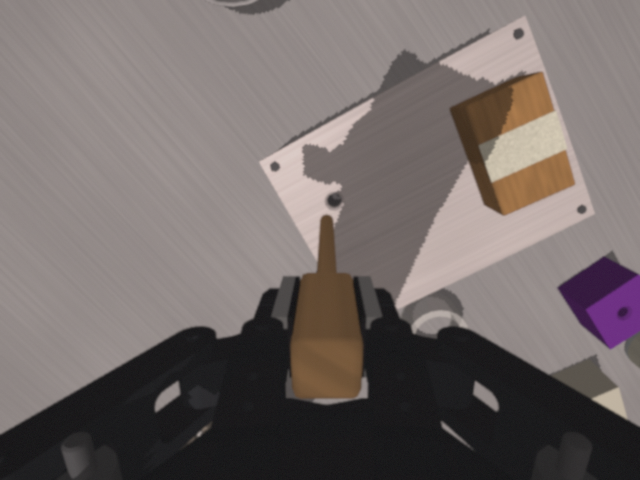

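arm_command --moves "0.7 -0.9 0 4 -2.3 -15 0;0 0 0 0 0 0 0;0 0 0 0 0 0 0;0 0 0 0 0 0 0;0 0 0 0 0 0 0"

```text
time: 9.25
tcp_pos: [0.4494, 0.2212, 0.3574]
tool_rot: [-0.802, 1.695, -1.693]
contact_force: [0.1, 0.1, -0.5]
gripper_width: 0.0214
```

```bash
cat > tip.py <<'E'
import pickle,sys
from h import *
n=sys.argv[1];z=float(sys.argv[2])
s,c=pickle.load(open(n+".pkl","rb"));T=wT(c,s);E=c["T_tool_cam"]
print("tip px center",proj(c,[-.0005,.2077,-.0004],E),"edge",proj(c,[-.0045,.2077,-.0004],E))
M=R.from_rotvec(s["tool_rot"]).as_matrix();tp=s["tcp_pos"]+M@[-.0005,.2077,-.0004];print("tip world",tp.round(4))
for a in sys.argv[3:]:
    print(a,onz(c,eval(a),z,T).round(4))
cv2.imwrite(f"pics/{n}c.png",cv2.resize(c["pixels"][170:300,265:395,::-1],None,fx=4.5,fy=4.5,interpolation=2))
E
python3 tip.py w7 .12 "(334.5,200)"; python3 snap.py w8; python3 tip.py w8 .12
```

```text
tip px center [326.68213829 218.69884648] edge [326.68156437 213.52766149]
tip world [0.4404 0.2271 0.164 ]
(334.5,200) [0.4487 0.227  0.12  ]
9.25 [0.4494 0.2212 0.3574] [-1.04  0.1   0.54  1.82 -0.05  1.24 -1.17] y [-0.     0.001 -1.   ] zaz -39.3 [ 0.08  0.07 -0.52] 0.02137936380500988
tip px center [326.68142463 218.68586915] edge [326.68078644 213.51455555]
tip world [0.4493 0.2221 0.1497]
```

View pics/w8c.png

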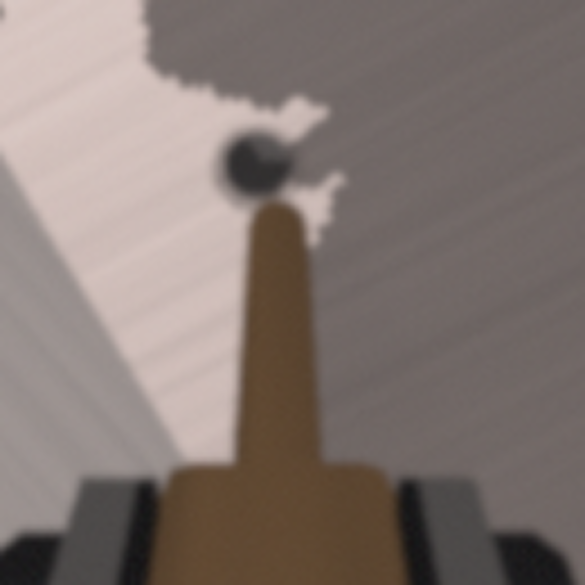

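Crop: hole centre at about (322.3,206.7), tip edge at about row 214.6, as predicted.

```bash
python3 tip.py w8 .12 "(322.3,206.7)"
```

```text
tip px center [326.68142463 218.68586915] edge [326.68078644 213.51455555]
tip world [0.4493 0.2221 0.1497]
(322.3,206.7) [0.4484 0.2268 0.12  ]
```

arm_command --moves "0 0 0 -1 4.8 0 0;0 0 0 0 0 -10 0;0 0 0 0 0 -8 0;0 0 0 0 0 0 0;0 0 0 0 0 0 0"

```text
time: 9.93
tcp_pos: [0.4479, 0.2268, 0.3376]
tool_rot: [-0.804, 1.694, -1.693]
contact_force: [-0.8, -1.1, -1.1]
gripper_width: 0.0216
```

```bash
python3 snap.py w9; python3 tip.py w9 .12
```

```text
9.925 [0.4479 0.2268 0.3376] [-1.04  0.12  0.53  1.85 -0.06  1.2  -1.17] y [-0.001  0.    -1.   ] zaz -39.24 [-0.76 -1.13 -1.14] 0.021553764627746785
tip px center [326.68146001 218.68704858] edge [326.68082536 213.51574554]
tip world [0.4477 0.2275 0.1299]
```

View pics/w9c.png

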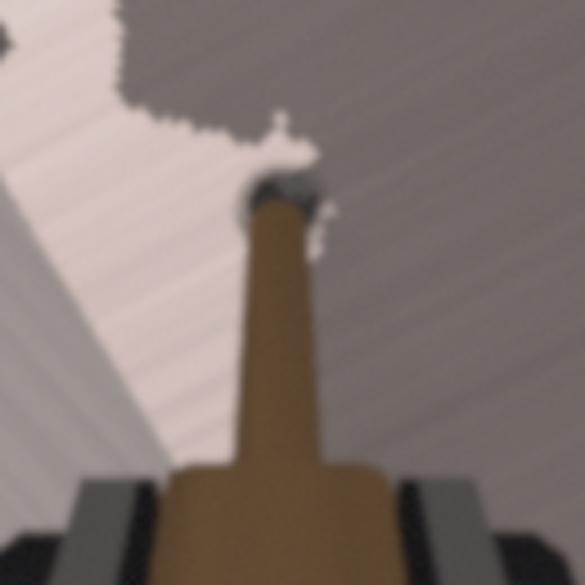

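```bash
python3 tip.py w9 .12 "(327.9,215.5)"
```

```text
tip px center [326.68146001 218.68704858] edge [326.68082536 213.51574554]
tip world [0.4477 0.2275 0.1299]
(327.9,215.5) [0.4485 0.227  0.12  ]
```

arm_command --moves "0 0 0 0.6 -0.6 -3 0;0 0 0 0 0 -4 0;0 0 0 0 0 -4 0;0 0 0 0 0 -3 0;0 0 0 0 0 0 0"

```text
time: 10.6
tcp_pos: [0.4486, 0.226, 0.3229]
tool_rot: [-0.803, 1.694, -1.693]
contact_force: [0.6, 0.0, -1.2]
gripper_width: 0.0216
```

arm_command --moves "0 0 0 0 0.3 -2 0;0 0 0 0 0 -2 0;0 0 0 0 0 -2 0;0 0 0 0 0 -2 0;0 0 0 0 0 -1 0"

```text
time: 11.22
tcp_pos: [0.4488, 0.2265, 0.3135]
tool_rot: [-0.803, 1.694, -1.692]
contact_force: [0.2, 0.2, -0.8]
gripper_width: 0.0212
```

```bash
python3 snap.py w10; python3 tip.py w10 .12
```

```text
11.225 [0.4488 0.2265 0.3135] [-1.03  0.14  0.53  1.88 -0.08  1.14 -1.16] y [-0.     0.001 -1.   ] zaz -39.25 [ 0.16  0.17 -0.84] 0.021202067829617297
tip px center [326.68140777 218.6867935 ] edge [326.68076971 213.51548642]
tip world [0.4487 0.2273 0.1058]
```

View pics/w10c.png

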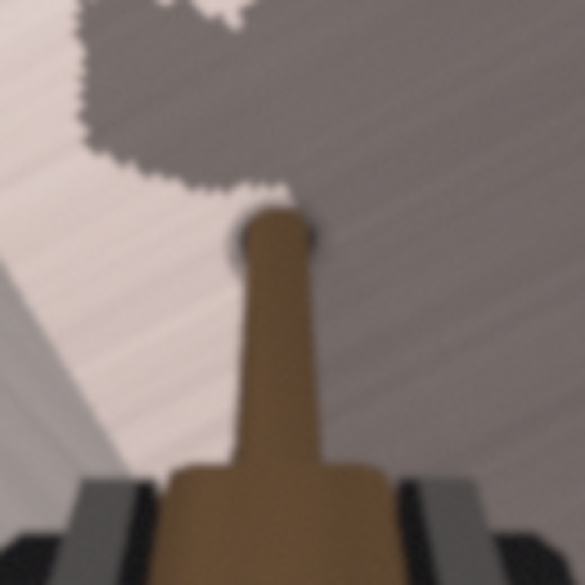

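The tip is in the hole, about 14 mm deep, with no contact yet. Feeling downward at 5 mm per call.

arm_command --moves "0 0 0 0 0 -1 0;0 0 0 0 0 -1 0;0 0 0 0 0 -1 0;0 0 0 0 0 -1 0;0 0 0 0 0 -1 0"

```text
time: 11.9
tcp_pos: [0.4488, 0.2265, 0.3083]
tool_rot: [-0.803, 1.694, -1.692]
contact_force: [-0.8, -0.1, -0.6]
gripper_width: 0.0214
```

arm_command --moves "0 0 0 0 0 -1 0;0 0 0 0 0 -1 0;0 0 0 0 0 -1 0;0 0 0 0 0 -1 0;0 0 0 0 0 -1 0"

```text
time: 12.52
tcp_pos: [0.4488, 0.2265, 0.3029]
tool_rot: [-0.803, 1.694, -1.692]
contact_force: [0.4, 0.0, -1.1]
gripper_width: 0.0211
```

arm_command --moves "0 0 0 0 0 -1 0;0 0 0 0 0 -1 0;0 0 0 0 0 -1 0;0 0 0 0 0 -1 0;0 0 0 0 0 -1 0"

```text
time: 13.15
tcp_pos: [0.4493, 0.2266, 0.3005]
tool_rot: [-0.802, 1.696, -1.691]
contact_force: [-2.7, -0.3, 6.9]
gripper_width: 0.021
```

Contact at about 27 mm depth, with some sideways force. I'll ease x back to centre and read again.

arm_command --moves "0 0 0 -0.6 0 0 0;0 0 0 0 0 0 0;0 0 0 0 0 0 0;0 0 0 0 0 0 0;0 0 0 0 0 0 0"

```text
time: 13.78
tcp_pos: [0.4488, 0.2264, 0.3009]
tool_rot: [-0.801, 1.695, -1.691]
contact_force: [-0.2, 0.1, 3.1]
gripper_width: 0.0213
```

```bash
python3 snap.py w11; python3 tip.py w11 .12; python3 -c "
from rig import arm
for i in range(1):
  s=arm.state();print(s['contact_force'],s['wrist_torque'])"
```

```text
13.775 [0.4488 0.2264 0.3009] [-1.03  0.15  0.53  1.9  -0.09  1.11 -1.15] y [ 0.     0.003 -1.   ] zaz -39.26 [-0.17  0.05  3.08] 0.021339583618665503
tip px center [326.68116722 218.68648509] edge [326.68051884 213.51516233]
tip world [0.4489 0.2276 0.0933]
[-0.35619464 -1.23828341  2.20479015] [-0.18325819  0.1763747   0.03186742]
```

View pics/w11c.png

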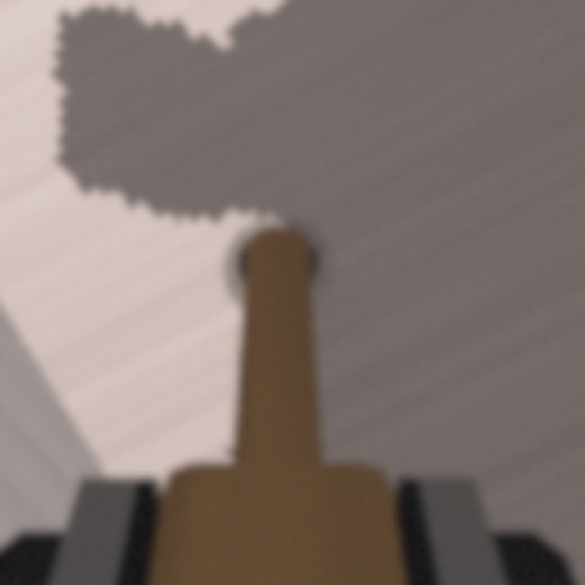

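arm_command --moves "0 0 0 -0.2 0 -1.5 0;0 0 0 0 0 -1.5 0;0 0 0 0 0 -1.5 0;0 0 0 0 0 -1.5 0;0 0 0 0 0 -1.5 0"

```text
time: 14.45
tcp_pos: [0.4493, 0.2264, 0.2976]
tool_rot: [-0.801, 1.697, -1.689]
contact_force: [-2.4, -1.5, 8.5]
gripper_width: 0.021
```

arm_command --moves "0 0 0 -0.3 0 -1.5 0;0 0 0 -0.3 0 -1.5 0;0 0 0 -0.2 0 -1.5 0;0 0 0 -0.2 0 -1.5 0;0 0 0 -0.2 0 -1.5 0"

```text
time: 15.08
tcp_pos: [0.4493, 0.2259, 0.2962]
tool_rot: [-0.798, 1.699, -1.687]
contact_force: [-2.4, -2.3, 9.5]
gripper_width: 0.0213
```

```bash
cat > tops.py <<'E'
import sys,cv2,pickle
from rig import arm
n=sys.argv[1];s=arm.state();c=arm.capture("scene");print(s["time"],s["tcp_pos"].round(4),s["contact_force"].round(2),s["wrist_torque"].round(2))
pickle.dump(c,open(n+".pkl","wb"))
cv2.imwrite(f"pics/{n}.png",cv2.resize(c["pixels"][130:400,230:560,::-1],None,fx=2.2,fy=2.2))
E
python3 tops.py s1
```

```text
15.075 [0.4493 0.2259 0.2962] [-2.39 -2.3   9.5 ] [-0.58  0.89  0.03]
```

View pics/s1.png

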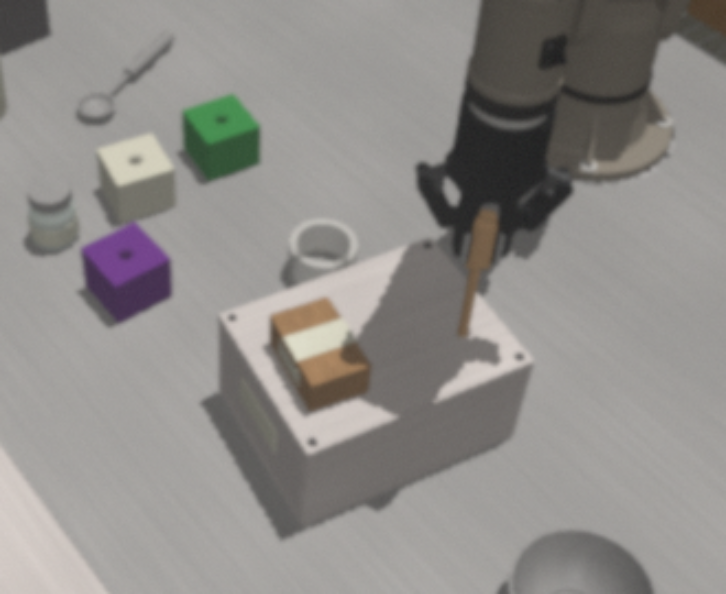

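The drawer is still shut. Checking tilt before pressing slightly harder.

```bash
python3 -c "
from h import *
for v in ([-0.803,1.694,-1.692],[-0.801,1.697,-1.689],[-0.798,1.699,-1.687]): print(R.from_rotvec(v).as_matrix()[:,1].round(4))"
```

```text
[-1.0e-04  1.1e-03 -1.0e+00]
[-2.0e-04  4.6e-03 -1.0e+00]
[ 8.0e-04  7.5e-03 -1.0e+00]
```

arm_command --moves "-0.4 0 0 -0.3 0.4 -1.8 0;-0.1 0 0 -0.3 0 -1.8 0;-0.1 0 0 -0.3 0 -1.8 0;-0.1 0 0 -0.3 0 -1.8 0;-0.1 0 0 -0.3 0 -1.8 0"

```text
time: 15.75
tcp_pos: [0.4491, 0.2275, 0.2948]
tool_rot: [-0.801, 1.693, -1.695]
contact_force: [-3.2, -1.5, 12.2]
gripper_width: 0.021
```

```bash
python3 tops.py s2
```

```text
15.75 [0.4491 0.2275 0.2948] [-3.16 -1.55 12.24] [-0.56  1.02  0.  ]
```

View pics/s2.png

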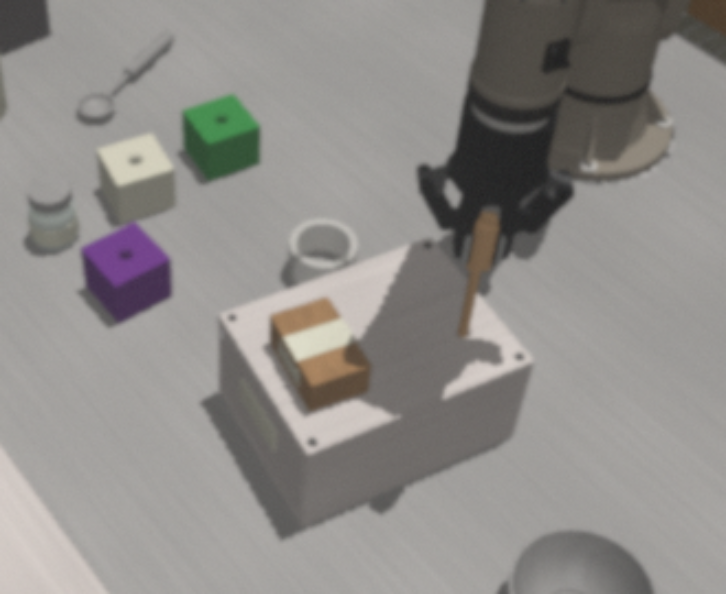

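arm_command --moves "0 0 0 -0.6 0 -2 0;0 0 0 -0.6 0 -2 0;0 0 0 -0.6 0 -2 0;0 0 0 -0.6 0 -2 0;0 0 0 -0.6 0 -2 0"

```text
time: 16.42
tcp_pos: [0.4483, 0.227, 0.2922]
tool_rot: [-0.796, 1.694, -1.693]
contact_force: [-1.9, -2.1, 9.8]
gripper_width: 0.0213
```

```bash
python3 tops.py s3
```

```text
16.425 [0.4483 0.227  0.2922] [-1.92 -2.07  9.81] [-0.58  0.76 -0.  ]
```

View pics/s3.png

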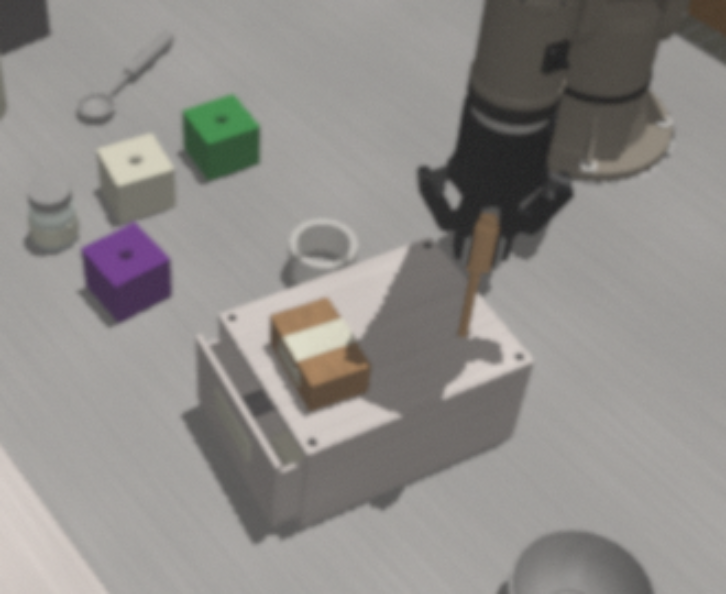

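The drawer is running out. Holding the press.

arm_command --moves "0 0 0 -0.2 0 -1.7 0;0 0 0 -0.2 0 -1.7 0;0 0 0 -0.2 0 -1.7 0;0 0 0 -0.2 0 -1.7 0;0 0 0 -0.2 0 -1.7 0"

```text
time: 17.1
tcp_pos: [0.4485, 0.2265, 0.291]
tool_rot: [-0.794, 1.697, -1.691]
contact_force: [-3.0, -1.4, 11.8]
gripper_width: 0.0212
```

arm_command --moves "0 0 0 -0.2 0 -1.6 0;0 0 0 -0.2 0 -1.6 0;0 0 0 -0.2 0 -1.6 0;0 0 0 -0.2 0 -1.6 0;0 0 0 -0.2 0 -1.6 0"

```text
time: 17.73
tcp_pos: [0.4486, 0.2258, 0.2908]
tool_rot: [-0.793, 1.7, -1.688]
contact_force: [-2.7, -1.3, 10.7]
gripper_width: 0.0216
```

```bash
python3 tops.py s4
```

```text
17.725 [0.4486 0.2258 0.2908] [-2.73 -1.29 10.7 ] [-0.69  1.03 -0.01]
```

View pics/s4.png

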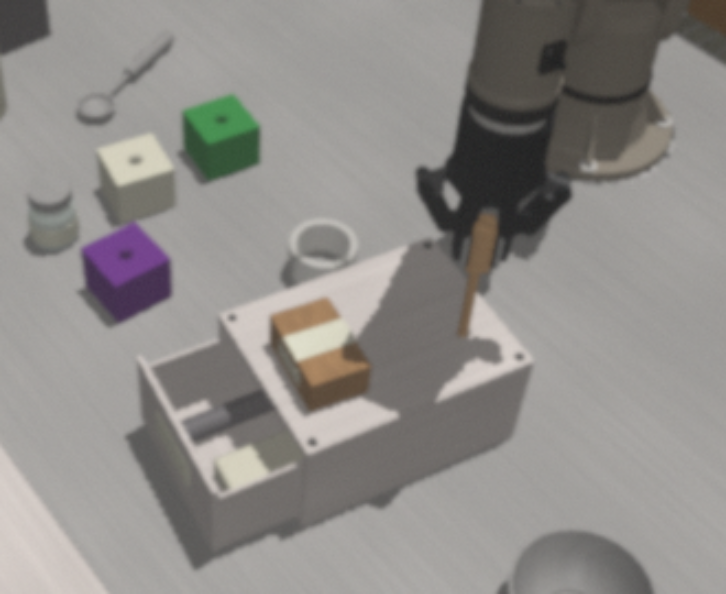

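arm_command --moves "0 0 0 -0.2 0 -1.6 0;0 0 0 -0.2 0 -1.6 0;0 0 0 -0.2 0 -1.6 0;0 0 0 -0.2 0 -1.6 0;0 0 0 -0.2 0 -1.6 0"

```text
time: 18.4
tcp_pos: [0.4488, 0.2252, 0.2907]
tool_rot: [-0.791, 1.703, -1.686]
contact_force: [-3.6, -2.0, 12.1]
gripper_width: 0.0214
```

```bash
python3 tops.py s5
python3 - <<'E'
import pickle,numpy as np,cv2
from h import *
a=pickle.load(open("s4.pkl","rb"));b=pickle.load(open("s5.pkl","rb"))
d=np.abs(a["pixels"].astype(int)-b["pixels"]).sum(2)[280:400,270:390];print(d.mean(),(d>60).sum())
E
```

```text
18.4 [0.4488 0.2252 0.2907] [-3.57 -1.96 12.11] [-0.67  1.05  0.02]
3.4914583333333336 14
```

View pics/s5.png

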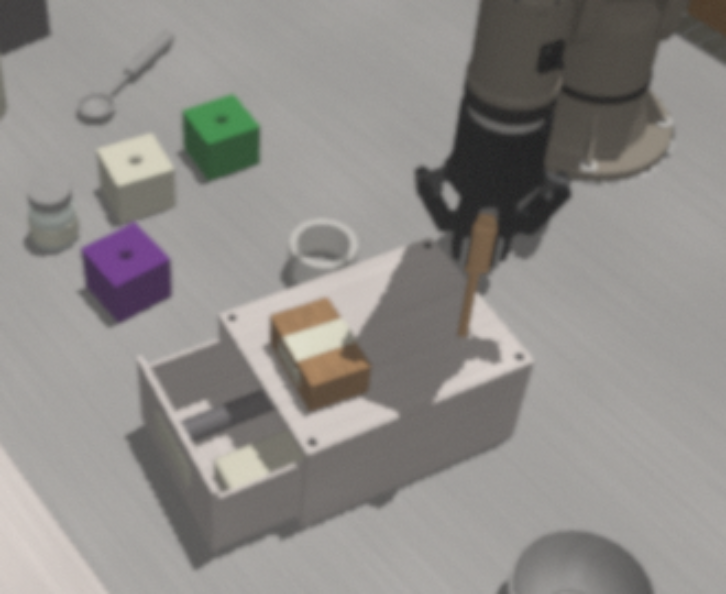

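The drawer has stopped: no change between frames. Checking how far it is out while withdrawing, tilt first.

Run:
```python
import pickle,numpy as np
from h import *
b=pickle.load(open("s5.pkl","rb"))
f=lambda x,y:(230+x/2.2,130+y/2.2)
A=onz(b,f(219,315),.12);
for z in (.1,.105,.11,.115): 
    B=onz(b,f(138,358),z);print(z,A,B,np.linalg.norm((B-A)[:2]), (B-A)[:2]@[np.cos(.166),-np.sin(.166)])
print(R.from_rotvec([-0.791,1.703,-1.686]).as_matrix()[:,1])
```

```text
0.1 [0.62346549 0.07562967 0.12      ] [0.70755612 0.059838   0.1       ] 0.08556056567550656 0.08554407902281659
0.105 [0.62346549 0.07562967 0.12      ] [0.70957132 0.06333977 0.105     ] 0.08697847379907944 0.08695294842567014
0.11 [0.62346549 0.07562967 0.12      ] [0.71158651 0.06684153 0.11      ] 0.08855815139717613 0.08836181782852369
0.115 [0.62346549 0.07562967 0.12      ] [0.71360171 0.0703433  0.115     ] 0.09029110821180975 0.08977068723137725
[ 0.00318389  0.01153207 -0.99992843]
```

The drawer is about 0.09 m out, fully run. Drawing the dowel straight up.

arm_command --moves "0 0 0 0 0.3 6 0;-0.3 0.2 0 0 0.5 8 0;-0.3 0 0 0 0 8 0;0 0 0 0 0 9 0;0 0 0 0 0 10 0"

```text
time: 19.08
tcp_pos: [0.4483, 0.2258, 0.333]
tool_rot: [-0.802, 1.698, -1.697]
contact_force: [-0.5, -0.2, -1.2]
gripper_width: 0.0216
```

arm_command --moves "0 0 0 0 0 12 0;0 0 0 0 0 12 0;0 0 0 0 0 14 0;0 0 0 0 0 8 0;0 0 0 0 0 0 0"

```text
time: 19.7
tcp_pos: [0.4488, 0.226, 0.3836]
tool_rot: [-0.799, 1.698, -1.695]
contact_force: [-0.5, -0.6, -0.9]
gripper_width: 0.0211
```

```bash
python3 snap.py w12; python3 tip.py w12 .12;python3 tops.py s6
```

```text
19.7 [0.4488 0.226  0.3836] [-1.05  0.08  0.53  1.78 -0.04  1.29 -1.19] y [ 0.     0.002 -1.   ] zaz -39.55 [-0.54 -0.59 -0.89] 0.02111796188177776
tip px center [326.68147919 218.681853  ] edge [326.68083956 213.51051525]
tip world [0.4488 0.2269 0.1759]
19.75 [0.4486 0.2259 0.3831] [ 0.08 -0.08 -1.09] [ 0.01 -0.03 -0.01]
```

View pics/w12.png

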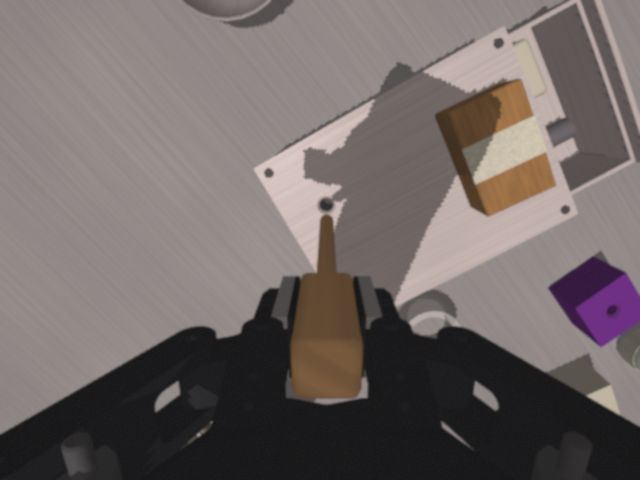

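View pics/s6.png

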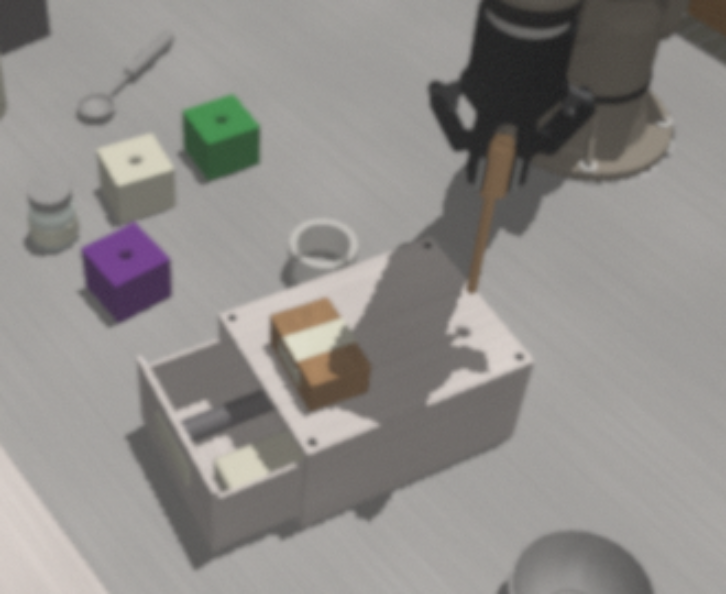

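The dowel is clear, its grip unchanged (tip at (326,217)), and the drawer stays out. Back to the holder.

arm_command --moves "0 0 0 9 -55 0 0;0 0 0 9 -55 0 0;0 0 0 10 -55 0 0;0 0 0 10 -55 0 0;0 0 0 10 -55 0 0"

```text
time: 20.42
tcp_pos: [0.4946, -0.0511, 0.3798]
tool_rot: [-0.813, 1.69, -1.687]
contact_force: [1.2, 0.9, -1.7]
gripper_width: 0.0212
```

arm_command --moves "0 0 0 12 -55 0 0;0 0 0 12 -55 0 0;0 0 0 11 -48 0 0;0 0 0 0 -4 0 0;0 0 0 0 0 0 0"

```text
time: 21.05
tcp_pos: [0.5281, -0.2218, 0.3771]
tool_rot: [-0.814, 1.697, -1.692]
contact_force: [-0.4, 0.6, -1.0]
gripper_width: 0.0214
```

```bash
python3 snap.py w13; python3 tip.py w13 .06
```

```text
21.05 [ 0.5281 -0.2218  0.3771] [-0.38  0.31  0.89  1.63 -0.24  1.32 -0.13] y [-0.009 -0.001 -1.   ] zaz -39.13 [-0.43  0.63 -1.02] 0.021401827345120934
tip px center [326.68154038 218.69239009] edge [326.68090662 213.52109439]
tip world [ 0.5262 -0.2213  0.1694]
```

View pics/w13c.png

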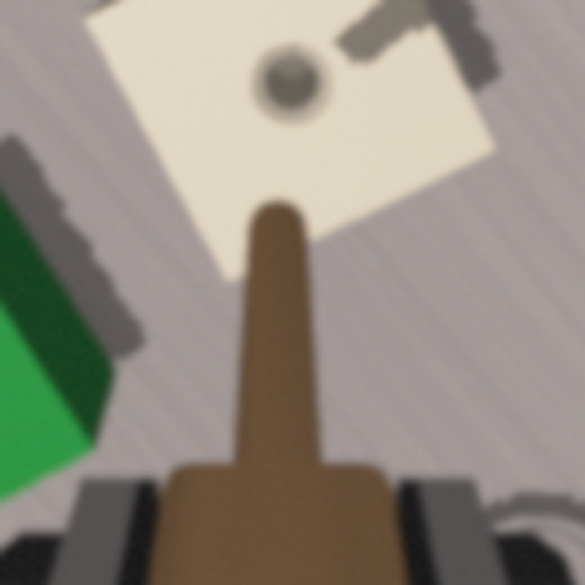

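arm_command --moves "0 -0.5 0 3 2.5 -25 0;0 0 0 0 0 -25 0;0 0 0 0 0 -20 0;0 0 0 0 0 0 0;0 0 0 0 0 0 0"

```text
time: 21.72
tcp_pos: [0.5329, -0.2094, 0.3061]
tool_rot: [-0.811, 1.684, -1.677]
contact_force: [0.5, 0.5, -0.5]
gripper_width: 0.0217
```

```bash
python3 tip.py w13 .06 "(329.8,188.4)"; python3 snap.py w14; python3 tip.py w14 .06
```

```text
tip px center [326.68154038 218.69239009] edge [326.68090662 213.52109439]
tip world [ 0.5262 -0.2213  0.1694]
(329.8,188.4) [ 0.5313 -0.2191  0.06  ]
21.725 [ 0.5329 -0.2094  0.3061] [-0.37  0.36  0.86  1.74 -0.3   1.18 -0.09] y [ 0.002  0.005 -1.   ] zaz -38.26 [ 0.54  0.53 -0.49] 0.021742749946377052
tip px center [326.6807153  218.70309465] edge [326.68005377 213.53184781]
tip world [ 0.5334 -0.2077  0.0984]
```

View pics/w14c.png

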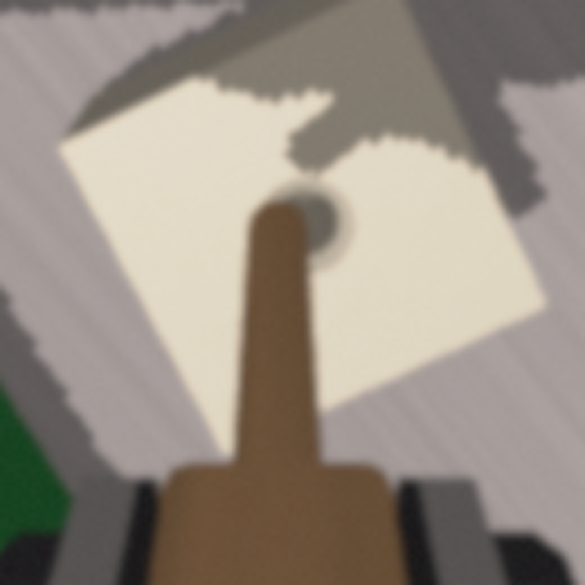

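arm_command --moves "-0.3 0.1 0 -1.7 -10 0 0;0 0 0 0 0 -5 0;0 0 0 0 0 -10 0;0 0 0 0 0 -8 0;0 0 0 0 0 0 0"

```text
time: 22.4
tcp_pos: [0.5314, -0.2205, 0.2829]
tool_rot: [-0.813, 1.68, -1.683]
contact_force: [-0.3, 1.0, -0.6]
gripper_width: 0.0215
```

```bash
python3 tip.py w14 .06 "(332.8,220)"; python3 snap.py w15; python3 tip.py w15 .06
```

```text
tip px center [326.6807153  218.70309465] edge [326.68005377 213.53184781]
tip world [ 0.5334 -0.2077  0.0984]
(332.8,220) [ 0.5312 -0.219   0.06  ]
22.4 [ 0.5314 -0.2205  0.2829] [-0.34  0.39  0.85  1.76 -0.32  1.13 -0.06] y [ 0.003 -0.001 -1.   ] zaz -38.27 [-0.32  0.99 -0.58] 0.02154256251396253
tip px center [326.68168987 218.70242627] edge [326.68106642 213.53123519]
tip world [ 0.532  -0.22    0.0752]
```

View pics/w15c.png

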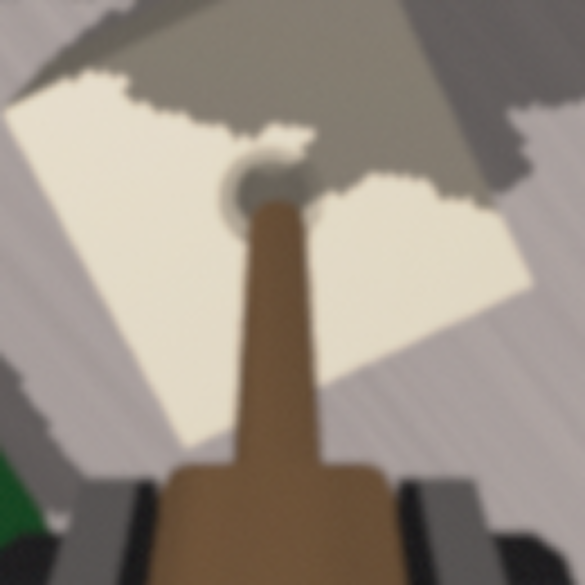

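arm_command --moves "0 0.15 0 -0.5 1 -4 0;0 0 0 0 0 0 0;0 0 0 0 0 -4 0;0 0 0 0 0 -3 0;0 0 0 0 0 0 0"

```text
time: 23.08
tcp_pos: [0.5314, -0.2195, 0.2719]
tool_rot: [-0.815, 1.68, -1.683]
contact_force: [0.3, 0.7, -0.9]
gripper_width: 0.0213
```

```bash
python3 snap.py w16; python3 tip.py w16 .06
```

```text
23.075 [ 0.5314 -0.2195  0.2719] [-0.33  0.4   0.84  1.78 -0.33  1.11 -0.05] y [ 0.001 -0.001 -1.   ] zaz -38.25 [ 0.31  0.67 -0.87] 0.02130220814630317
tip px center [326.6816342 218.7032364] edge [326.68101197 213.53204859]
tip world [ 0.5317 -0.2191  0.0642]
```

View pics/w16c.png

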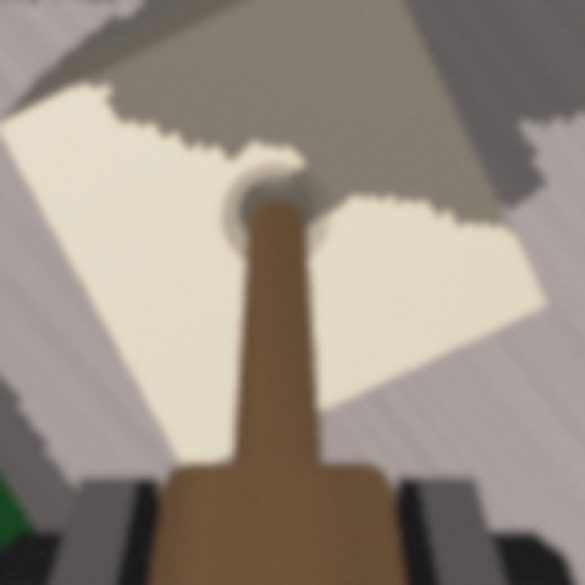

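Tip well centred over the holder hole. Lowering.

arm_command --moves "0 0 0 -0.2 0 -4 0;0 0 0 0 0 -4 0;0 0 0 0 0 -5 0;0 0 0 0 0 -5 0;0 0 0 0 0 -5 0"

```text
time: 23.75
tcp_pos: [0.5314, -0.2196, 0.2477]
tool_rot: [-0.814, 1.679, -1.683]
contact_force: [1.1, 0.4, -0.8]
gripper_width: 0.0213
```

Tip 20 mm into the hole, with no contact. Continuing: 32 mm to the seat.

arm_command --moves "0 0 0 0 0.2 -5 0;0 0 0 0 0 -5 0;0 0 0 0 0 -5 0;0 0 0 0 0 -5 0;0 0 0 0 0 -4 0"

```text
time: 24.38
tcp_pos: [0.5313, -0.2193, 0.2218]
tool_rot: [-0.815, 1.679, -1.683]
contact_force: [0.3, -0.2, -0.5]
gripper_width: 0.0215
```

arm_command --moves "0 0 0 0 0.2 -2 0;0 0 0 0 0 -2 0;0 0 0 0 0 -1 0;0 0 0 0 0 -1 0;0 0 0 0 0 -1 0"

```text
time: 25.0
tcp_pos: [0.5316, -0.2194, 0.2155]
tool_rot: [-0.814, 1.68, -1.683]
contact_force: [-2.3, 0.1, 7.3]
gripper_width: 0.0214
```

Seated: z matches the pick height and the floor is felt. Opening.

arm_command --moves "0 0 0 0 0 0 0;0 0 0 0 0 0 0.3;0 0 0 0 0 0 0.6;0 0 0 0 0 0 1;0 0 0 0 0 0 1"

```text
time: 25.62
tcp_pos: [0.5319, -0.2195, 0.2157]
tool_rot: [-0.813, 1.678, -1.683]
contact_force: [0.2, -0.7, -0.7]
gripper_width: 0.0783
```

arm_command --moves "0 0 0 0 0 0 1;0 0 0 0 0 0 1;0 0 0 0 0 10 1;0 0 0 0 0 15 1;0 0 0 0 0 20 1"

```text
time: 26.25
tcp_pos: [0.5314, -0.2194, 0.2623]
tool_rot: [-0.815, 1.68, -1.683]
contact_force: [-0.4, -0.4, -0.2]
gripper_width: 0.0852
```

```bash
python3 snap.py w17
```

```text
26.25 [ 0.5314 -0.2194  0.2623] [-0.33  0.41  0.83  1.79 -0.34  1.09 -0.04] y [ 0.001 -0.001 -1.   ] zaz -38.26 [-0.37 -0.4  -0.24] 0.08523114647776359
```

View pics/w17.png

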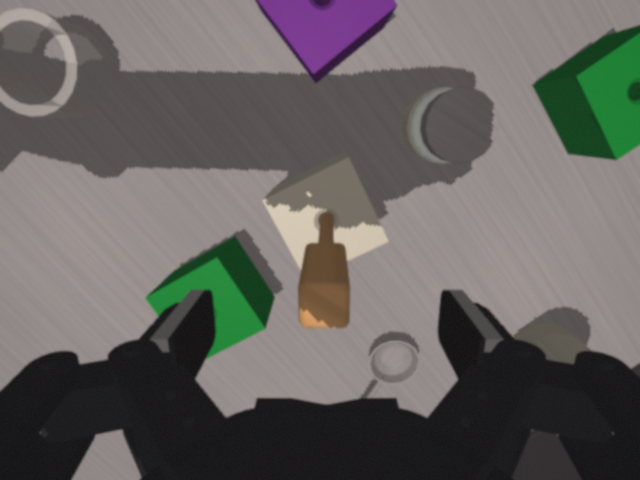

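The dowel stands upright in the white holder at (325,225), free of the fingers. Rising clear and taking a last look.

arm_command --moves "0 0 0 0 0 40 1;0 0 0 0 0 40 1;0 0 0 0 0 30 1;0 0 0 0 0 0 1;0 0 0 0 0 0 1"

```text
time: 26.92
tcp_pos: [0.5323, -0.2208, 0.3815]
tool_rot: [-0.805, 1.673, -1.686]
contact_force: [0.0, 0.1, -0.0]
gripper_width: 0.0855
```

arm_command --moves "0 0 0 -50 20 0 1;0 0 0 -50 20 0 1;0 0 0 0 0 0 1;0 0 0 0 0 0 1;0 0 0 0 0 0 1"

```text
time: 27.55
tcp_pos: [0.4299, -0.1785, 0.3761]
tool_rot: [-0.817, 1.677, -1.686]
contact_force: [0.2, 0.1, -0.3]
gripper_width: 0.0853
```

Run:
```python
from rig import arm
import cv2,pickle,numpy as np
s=arm.state();print(s["time"],s["tcp_pos"],s["contact_force"])
for n in("scene","top"):
    c=arm.capture(n);cv2.imwrite(f"pics/{n}F.png",c["pixels"][:,:,::-1])
```

```text
27.55 [ 0.42985979 -0.17854244  0.37606022] [ 0.24187795  0.13822691 -0.29370929]
```

View pics/sceneF.png

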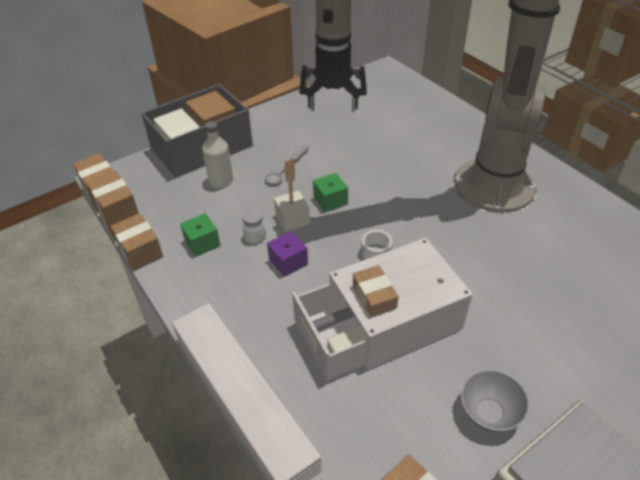

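View pics/topF.png

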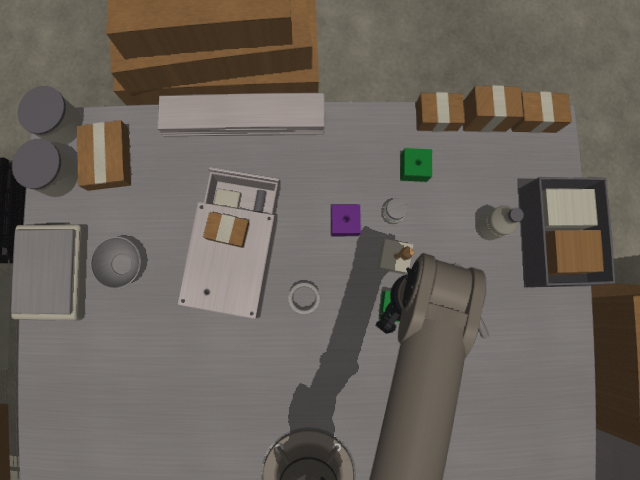

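The final views show the drawer fully out at about (240,187) in the top view. The dowel is upright in the white holder at (291,190) in the scene view, and everything else is where it was. Handing in.

```bash
python3 -c "
from rig import arm
print(arm.close_job())"
```

```text
the job is handed in; nothing more can be done
None
```

The job is done and handed in at about 27.6 s of the 72 s allowed. The drawer is out, the dowel is back in its white holder, and nothing else moved that I can see.

- **Catch:** I felt it about 26 mm below the hole. The drawer let go after roughly 8–10 mm of press, with an upward force of about 13 N at most in the readings between moves, and I held it until the drawer stopped.
- **Drawer:** two pictures 0.6 s apart showed no further movement. It measured 86 to 90 mm out, depending on the height assumed for its edge, so it agrees with the full 90 mm.
- **Dowel:** it seated at the height it was picked from, and the final pictures show it upright with the gripper well clear.
- **Not as planned:**
  - The first grip closed about 9 mm off centre, so I opened and gripped again before lifting.
  - While pressing there was up to about 4 N of sideways force, probably the dowel rubbing the hole wall.
  - The drawer freed a little above the stated 10 N, which that rubbing may explain. It stayed well under the 25 N limit.

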